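Make up a two-plate packing to the height gauge

TASK

Make up a packing of the right height on the gauge: stack two of the three plastic plates flat on the steel bed, each slid in under the brass foot and right back to the end stop, square with the bed, so that the upper plate lifts the foot and the red pointer stands in the green band. Which pair suits depends on the height at which the gauge head is clamped, so find that first, by touch or by eye. Leave the third plate lying on the worktop and do not disturb the petri dish or the bottles.

Things in the scene. Friction and masses are not known exactly. Their poses are not given: they have to be found in the camera images.
- gauge: height gauge stand, fixed. Origin on the worktop under the centre of where the packing must lie; x along the bed to the end stop, z up (all x below are in this frame). Steel bed: bar 30 mm wide, top 35 mm above the worktop, x = -60 to 80 mm. A home plate has its centre at x = 0 and overhangs the bed 20 mm in front, 5 mm each side. Round column, top at 160 mm, at x = 122 mm
- stop (a point): middle of the end stop's top edge, 72 mm above the worktop; the stop is an upright face across the bed at x = 80 mm, 44 mm wide, against which the plates' far ends are pushed
- under_head (a point): point on the bed's top at x = 55 mm. Above it hangs the rigid grey head, x = 30 to 140 mm, 50 mm wide, clamped on the column at a height that varies and is not reported: the resting foot's underside is 14 to 31 mm above the bed. The head's flat top is 70 mm, its underside 34 mm above the resting foot's underside; touch the top straight above this point to find the height
- foot (a joint): lift of the brass foot (m): 0 at rest, 0.014 at its upper stop; slides freely upwards, weighs 2 N, polished. Flat underside x = 54 to 74 mm, 26 mm wide; lead-in ramp x = 30 to 54 mm rises 13 mm towards the front, so a plate pushed in lifts the foot. Red pointer is in the green band from 0.0015 to 0.0095. A packing of total thickness T lifts it by T minus the resting gap over the bed
- thin_center (a point): packing plate, white plastic bar 160 x 40 x 8 mm (length x width x thickness), loose, lying flat on the worktop, about 50 g; this point is its centre, half-way up (4 mm above its underside); x along its 160 mm length, y across its width, z up. Both ends are alike
- mid_center (a point): packing plate, yellow plastic bar 160 x 40 x 14 mm (length x width x thickness), loose, lying flat on the worktop, about 87 g; this point is its centre, half-way up (7 mm above its underside); x along its 160 mm length, y across its width, z up. Both ends are alike
- thick_center (a point): packing plate, blue plastic bar 160 x 40 x 20 mm (length x width x thickness), loose, lying flat on the worktop, about 124 g; this point is its centre, half-way up (10 mm above its underside); x along its 160 mm length, y across its width, z up. Both ends are alike
- petri: closed petri dish, 60 mm across, 15 mm high, loose bystander; origin at the centre of its underside
- weigh_bottle: small clear weighing bottle with knobbed lid, 42 mm across, 58 mm high, loose bystander; origin at the centre of its underside
- media_bottle: media bottle with orange-red cap, 71 mm across, 156 mm high, loose bystander; origin at the centre of its underside
Things that resemble listed ones, but are neither listed nor needed, are in the scene too. Of the things shaped like the part that bears thin_center, the white one is meant. Of the things that look like the part that bears thick_center, the larger one is meant.

How it is judged:
By the outcome, as a careful person would: the job done as asked, in the order asked, and still so for the second after the job is handed in, with the robot touching nothing.
It also fails if it takes over 64 s, if anything falls off the work surface, if the arm or the gripper's body presses on something with over 40 N, if the wrist force passes 120 N, or if a joint passes its speed limit or range.

ROBOT

A 6-joint arm with a two-finger parallel gripper is mounted at the origin on a cart in front of the work surface, level with it; the furniture and walls round the work are solid. World frame = base frame: x ahead of the robot, y to its left, z up, the work surface at z = 0. Lengths are in m, angles in degrees, forces in N, time in s.
With the tool pointing down it reaches from about 0.375 to 0.9 m from the base axis. Payload 3.1 kg.
Tool frame: the origin (TCP) lies between the finger pads; the fingertips stand 11 mm ahead of it and the grasp point (between the pads) lies 8 mm behind it; z points along the fingers, y is the line along which they close (so a half turn about z gives the same grasp; the last joint's range is limited). The gripper opens to 87 mm and grips with 3 to 60 N. Pads are 19 mm wide; open, the fingers measure 117 mm over their backs; the gripper's body (75 mm by 190 mm) begins 51 mm behind the grasp point.
Start: joints at [54.059, 30.224, 82.088, -0, 67.689, -10.227], TCP at [0.271, 0.563, 0.234] pointing down, gripper open.
Joint ranges: [-176.69, 176.69], [-43.24, 126.21], [12.49, 139.97], [-82, 262], [0, 151.66], [-163.58, 163.58]. Speed limits (degrees/s): [159.86, 159.86, 180, 180, 180, 180].

INTERFACE

Orientations are given as a 3x3 rotation matrix whose columns are the frame's x, y, z axes.
In Python, from rig import bot, viewer, workorder, nets gives the robot as it stands. The module is installed in compiled form; this text tells all that it offers.
- The arm moves only by the tool move_arm, never from a script. Its argument "increments" is a list of rows, each a list of 7 numbers: the shift along the tool's x, y, z normalised to -1 to 1, where 1 is 0.3 m, then the turn, a rotation vector about the tool's x, y, z normalised to -1 to 1, where 1 is pi rad, then the opening, from 0 (shut) to 1 (fully open). In form: [[tx, ty, tz, wx, wy, wz, grip], ...]. A call has 1 to 10 rows; each row is the pose to reach, as a shift and turn from the pose commanded when the call began, along the tool's axes at that moment, turning the shorter way round; what a row does not reach only later rows make up. A row lasts 1/12 s, in which the tool goes at most 41.7 mm and 7.16 degrees, less where a joint would pass 70% of its speed; a pose out of reach is approached as far as the arm can. A call with a number of a shift or a turn outside -1 to 1 is refused whole. A call with a gripper value outside its range is refused whole. The fingers move at their own pace and stop on an object; the grip force is fixed at half the most. Time passes only in rows, so rows that repeat a pose let the fingers close. It gives the time, the measured TCP pose, the force, the opening and the grip force at its end, in the units of the state.
- bot.read_state(): the state, without advancing time (a new reading comes with each control period).
- viewer.capture(name): name is "side" or "top"; returns a dict with "image" (400x640x3 uint8, blue, green, red), "K" (3x3 intrinsics, pixels), "dist" ([k1, k2, p1, p2, k3] as OpenCV has them; the pictures are not rectified), "eye" and "orientation" of the camera in the world. Camera axes: x right, y up, looking along -z (the intrinsics and any distortion apply to the point x, -y, -z); pixel columns grow to the right and rows downward; lengths in m; the calibration is good to about 2 mm. A picture is of the moment at which its call begins. There is no depth.
- workorder.hand_in(): hands the job in; it is judged then, once.
Trained networks look in the newest picture that a camera, given by its name, has taken for a name from the list of things; names that differ only in an ending like _2 or _b are one class to them, and where a whole thing is asked for, a point or a joint stands for the part that bears it (a point fixed in the world has none). Each returns a list of dicts, best first, with "conf" (0 to 1); they miss things now and then, are a little off and sometimes report something else, mostly with a low value. They report only what shows in the picture. A call takes as long as a camera call. They do not tell look-alikes from the thing itself.
- nets.find_in(camera, thing): "location" ([column, row] in pixels, amid what is visible of it).
The state is a dict: "time_s": time; "joint_positions": joint angles; "qvel": joint speeds; "tau": joint torques, N m; "position": TCP position; "tcp_rot": TCP orientation; "force": force on the tool from outside, world axes, zero at the start; "moment": the same for the moment, N m; "opening": opening from 0.0 (shut) to 1.0 (fully open); "grasp_force": force on a finger pad.
Only numpy, scipy, OpenCV 4.12 (cv2) and the standard library are available. Lean on these libraries where they do the work, as an engineer would, in place of code of your own. Each camera call takes 0.05 s, during which the arm holds its last target. There are 200 camera calls.

## Working session

There is one attempt and no reset: what is moved stays moved. The work goes in short steps, Python scripts to look and compute and a tool call to move; the robot and the scene stay as the last step left them, time stands still between calls to the robot, and variables do not carry over. Pictures are saved under pics/ and viewed, at most 10 in all, crops included, and the job is handed in when it is done.

Besides the shell and the picture viewer there is one more tool, called after ">>>" by a JSON object that holds its "method" and its "body". move_arm: Moves the arm, as the interface text tells. Its arguments: {"type":"object","properties":{"increments":{"type":"array"}},"required":["increments"]}

```bash
mkdir -p pics; ls
python3 - <<'E'
from rig import bot, viewer, nets
import cv2
print(bot.read_state())
for c in ("side","top"):
    d=viewer.capture(c); cv2.imwrite(f"pics/{c}0.png",d["image"])
    print(c,d["K"],d["dist"],d["eye"],d["orientation"])
    for t in ["gauge","stop","under_head","foot","thin_center","mid_center","thick_center","petri","weigh_bottle","media_bottle"]:
        try: print(t,[(r["location"],round(r["conf"],2)) for r in nets.find_in(c,t)])
        except Exception as e: print(t,e)
E
```

```text
pics
{'time_s': 0.0, 'joint_positions': array([ 5.40595270e+01,  3.02794875e+01,  8.21573871e+01, -2.16712432e-03,
        6.76879455e+01, -1.02269712e+01]), 'qvel': array([-0.03079537, -0.05024044, -0.07161952,  0.01948081,  0.08215579,
        0.01015168]), 'tau': array([ 4.55192840e-04, -4.40038705e+01, -1.76589847e+01,  6.33199629e-02,
        5.81745955e-02, -1.44548021e-04]), 'position': array([0.27072286, 0.56253078, 0.23256046]), 'tcp_rot': array([[-9.00980831e-01,  4.33857096e-01, -1.25034000e-03],
       [ 4.33858754e-01,  9.00979133e-01, -1.78432726e-03],
       [ 3.52387202e-04, -2.15011561e-03, -9.99997626e-01]]), 'force': array([ 0.01023047, -0.8862126 ,  0.26792734]), 'moment': array([-0.02230728, -0.01417132,  0.03611749]), 'grasp_force': 0.0, 'opening': 0.9994317722621082}
side [[424.09943612   0.         316.77775533]
 [  0.         424.09943612 202.56224125]
 [  0.           0.           1.        ]] [-0.02072228  0.          0.          0.          0.        ] [ 0.54349946 -0.92068434  0.6647735 ] [[ 9.99570388e-01  1.59287958e-02 -2.46031197e-02]
 [-2.93058400e-0
[... 542 characters left out ...]
 417.22011215 199.68955189]
 [  0.           0.           1.        ]] [0.02510286 0.         0.         0.         0.        ] [ 0.43815255 -0.02563442  1.29347476] [[-0.01895386  0.99336236 -0.11345468]
 [-0.99976274 -0.02004856 -0.00851548]
 [-0.01073356  0.11326637  0.99350668]]
gauge [([329.4, 180.3], 0.71)]
stop [([324.8, 181.2], 0.76), ([207.6, 147.8], 0.3)]
under_head [([323.6, 180.8], 0.67)]
foot []
thin_center [([327.2, 263.7], 0.89), ([378.8, 228.7], 0.63)]
mid_center [([430.4, 229.8], 0.85)]
thick_center [([229.0, 226.7], 0.98), ([273.3, 220.4], 0.69)]
petri [([252.3, 163.2], 0.78), ([377.3, 228.7], 0.2)]
weigh_bottle [([375.7, 151.3], 0.72)]
media_bottle [([204.0, 149.1], 0.67)]
```

Run:
```python
import cv2
for c,(x0,y0,x1,y1) in (("side",(160,80,460,380)),("top",(160,80,480,320))):
    im=cv2.imread(f"pics/{c}0.png")[y0:y1,x0:x1]
    s=2 if c=="side" else 2.5
    cv2.imwrite(f"pics/{c}0c.png",cv2.resize(im,None,fx=s,fy=s,interpolation=cv2.INTER_CUBIC))
```

```text
(no output)
```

View pics/side0c.png

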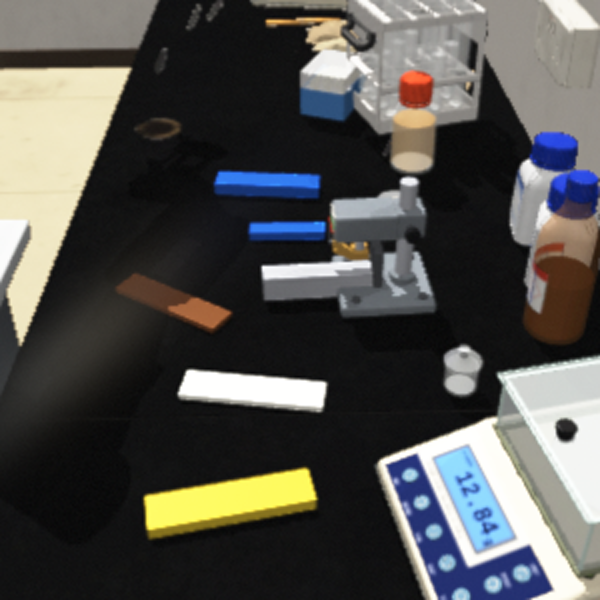

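View pics/top0c.png

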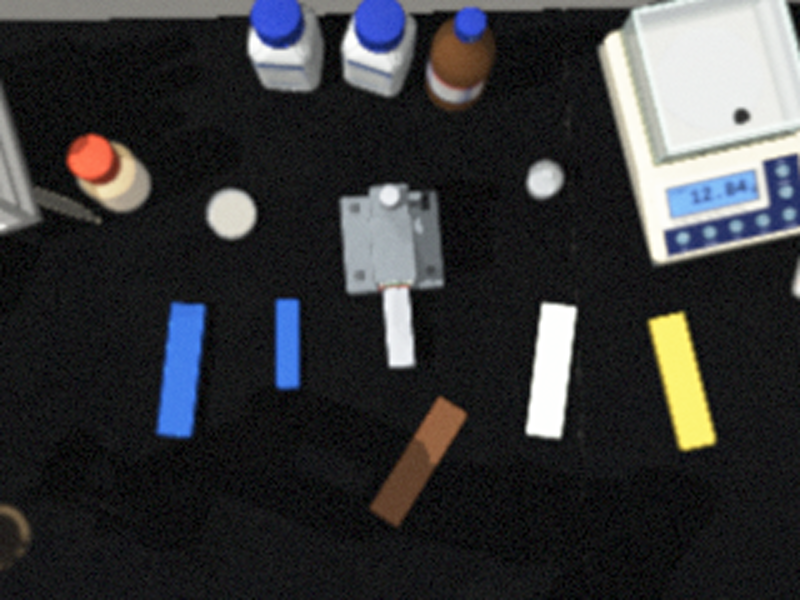

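The side view shows the gauge at about (345,220) with its bed pointing to the robot. White lies at (287,275), yellow at (276,330) and large blue at (293,172). The small blue and the brown plate are decoys. The top view agrees: blue (233,228), white (380,228), yellow (433,232), bed front (320,225), column top (316,158).

```bash
cat > h.py <<'E'
import numpy as np, cv2
from scipy.optimize import least_squares
def ray(d,uv):
    p=cv2.undistortPoints(np.array(uv,float).reshape(-1,1,2),np.array(d["K"]),np.array(d["dist"])).reshape(-1,2)
    v=np.c_[p[:,0],-p[:,1],-np.ones(len(p))]
    return v@np.array(d["orientation"]).T
def onplane(d,uv,z):
    v=ray(d,uv); e=np.array(d["eye"]); return e+v*((z-e[2])/v[:,2])[:,None]
def proj(d,P):
    c=(np.array(P,float)-d["eye"])@np.array(d["orientation"]); c=c*[1,-1,-1]
    return cv2.projectPoints(c,np.zeros(3),np.zeros(3),np.array(d["K"]),np.array(d["dist"]))[0].reshape(-1,2)
def mask(im,col):
    h=cv2.cvtColor(im,cv2.COLOR_BGR2HSV)
    r={"blue":((100,120,80),(125,255,255)),"yellow":((22,100,100),(35,255,255)),"white":((0,0,185),(180,60,255))}[col]
    return cv2.inRange(h,r[0],r[1])
def plate(d,col,near,ztop):
    m=mask(d["image"],col); n,l,s,c=cv2.connectedComponentsWithStats(m)
    k=1+np.argmin(np.hypot(*(c[1:]-near).T)+1e3*(s[1:,4]<150))
    cnt=max(cv2.findContours((l==k).astype(np.uint8),cv2.RETR_EXTERNAL,cv2.CHAIN_APPROX_NONE)[0],key=len).reshape(-1,2)
    P=onplane(d,cnt,ztop)[:,:2]
    (cx,cy),(w,h),a=cv2.minAreaRect((P*1000).astype(np.float32))
    if w<h: w,h,a=h,w,a+90
    return cx/1000,cy/1000,(a+90)%180-90,w,h
E
python3 - <<'E'
from h import *
from rig import viewer
D={c:viewer.capture(c) for c in("top","side")}
import pickle; pickle.dump(D,open("d0.pkl","wb"))
for col,t,s,z in(("white",(379,228),(287,275),.008),("yellow",(432,232),(276,330),.014),("blue",(232,228),(294,172),.02)):
    print(col,np.round(plate(D["top"],col,t,z),4),np.round(plate(D["side"],col,s,z),4))
t=D["top"]
# crop->px : 160+x/2.5, 80+y/2.5
f=lambda x,y:(160+x/2.5,80+y/2.5)
print("col",onplane(t,[f(390,194)],.16)); print("bed front corners",onplane(t,[f(389,367),f(414,366)],.035))
print("base",onplane(t,[f(341,197),f(439,190),f(443,286),f(347,293)],.01))
im=t["image"][145:235,290:345]; cv2.imwrite("pics/g0.png",cv2.resize(im,None,fx=6,fy=6,interpolation=cv2.INTER_CUBIC))
im=D["side"]["image"][160:245,285:385]; cv2.imwrite("pics/g1.png",cv2.resize(im,None,fx=7,fy=7,interpolation=cv2.INTER_CUBIC))
E
```

```text
white [  0.4945  -0.2205  -8.8777 161.2196  40.963 ] [  0.4957  -0.224   -8.9033 160.4868  41.9979]
yellow [  0.4785  -0.3776  11.1975 165.2823  46.5567] [  0.4802  -0.3841  10.8692 161.8536  51.8157]
blue [  0.5038   0.2321  -6.0273 164.9878  45.4433] [  0.504    0.2154  -6.0187 162.4391  74.8728]
col [[ 0.68451811 -0.02791238  0.16      ]]
bed front corners [[ 0.49947256 -0.02273282  0.035     ]
 [ 0.50009117 -0.0528766   0.035     ]]
base [[ 0.71459936  0.03322971  0.01      ]
 [ 0.72090158 -0.08966105  0.01      ]
 [ 0.59966714 -0.09157666  0.01      ]
 [ 0.59334012  0.02756896  0.01      ]]
```

View pics/g0.png

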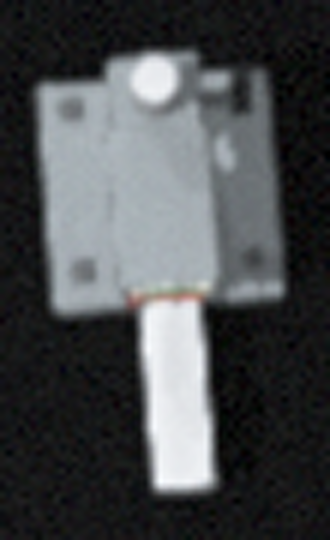

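View pics/g1.png

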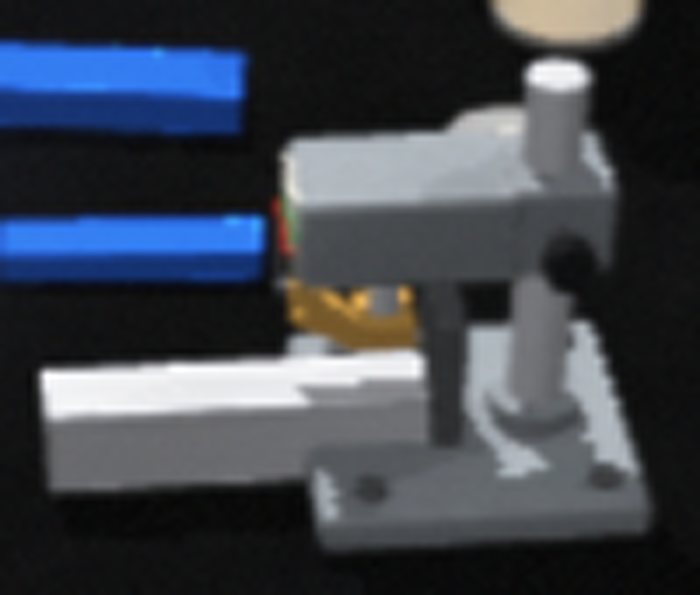

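The crops show the bed front's top corners: side (292,220)/(291,213), top (315,227)/(326,226). The column top is at side (365,171) and top (316,158), the head's front top corners at side (327.5,189)/(326,181.5). I'll fit box models to these.

```bash
cat >> h.py <<'E'
def boxfit(D,col,near,L,W,H,x0,z0=0):
    cn=[]
    for c,nr in near.items():
        m=mask(D[c]["image"],col); 
        if col=="blue": m=cv2.inRange(cv2.cvtColor(D[c]["image"],cv2.COLOR_BGR2HSV),(100,120,40),(125,255,255))
        if col=="yellow": m=cv2.inRange(cv2.cvtColor(D[c]["image"],cv2.COLOR_BGR2HSV),(20,100,50),(38,255,255))
        n,l,s,ce=cv2.connectedComponentsWithStats(m)
        k=1+np.argmin(np.hypot(*(ce[1:]-nr).T)+1e3*(s[1:,4]<150))
        cn.append((c,max(cv2.findContours((l==k).astype(np.uint8),cv2.RETR_EXTERNAL,cv2.CHAIN_APPROX_NONE)[0],key=len).reshape(-1,2)))
    B=np.array([[a,b,h] for a in(-L/2,L/2) for b in(-W/2,W/2) for h in(0,H)])
    def res(p):
        a=np.radians(p[2]); R=np.array([[np.cos(a),-np.sin(a),0],[np.sin(a),np.cos(a),0],[0,0,1]])
        P=B@R.T+[p[0]/1e3,p[1]/1e3,z0]; r=[]
        for c,k in cn:
            hull=cv2.convexHull(proj(D[c],P).astype(np.float32))
            r+=[cv2.pointPolygonTest(hull,(float(u),float(v)),True)-.4 for u,v in k]
        return np.array(r)
    s=least_squares(res,x0,loss="soft_l1",diff_step=1e-3,x_scale=[1,1,1])
    return s.x,np.sqrt(np.mean(res(s.x)**2))
E
python3 - <<'E'
from h import *
import pickle; D=pickle.load(open("d0.pkl","rb"))
for col,H,t,s,x0 in(("white",.008,(379,228),(287,275),(495,-222,-9)),("yellow",.014,(432,232),(276,330),(479,-381,11)),("blue",.02,(232,228),(294,172),(504,228,-6))):
    for near in({"top":t,"side":s},{"top":t},{"side":s}):
        x,r=boxfit(D,col,near,.16,.04,H,x0); print(col,list(near),np.round(x,1),round(r,2))
t=lambda x,y:("top",(290-.4+x/6,145-.4+y/6)); s=lambda x,y:("side",(285-.4+x/7,160-.4+y/7))
obs=[(t(152,491),(-60,15,35)),(t(216,488),(-60,-15,35)),(t(155,78),(122,0,160)),
 (s(48,418),(-60,-15,35)),(s(41,370),(-60,15,35)),(s(56,490),(-60,-15,0)),(s(560,75),(122,0,160)),
 (s(298,203),(30,-25,None)),(s(287,150),(30,25,None)),(t(217,285),(30,-25,None)),(t(117,285),(30,25,None))]
def res(p,full=False):
    a=np.radians(p[2]);c,sn=np.cos(a),np.sin(a);r=[]
    for (cam,uv),(x,y,z) in obs:
        if z is None: z=p[3]
        W=[(p[0]+c*x-sn*y)/1e3,(p[1]+sn*x+c*y)/1e3,z/1e3]
        r.append(proj(D[cam],[W])[0]-uv)
    return np.array(r) if full else np.ravel(r)
f=least_squares(res,[561,-34,3,127],loss="soft_l1"); print(np.round(f.x,2)); print(np.round(res(f.x,True),1))
E
```

```text
white ['top', 'side'] [ 495.2 -220.6   -9. ] 0.82
white ['top'] [ 494.2 -221.    -8.9] 0.3
white ['side'] [ 495.9 -219.6   -9.1] 1.01
yellow ['top', 'side'] [ 478.7 -378.9   11. ] 0.94
yellow ['top'] [ 478.2 -379.2   10.9] 1.21
yellow ['side'] [ 478.8 -378.8   11. ] 0.71
blue ['top', 'side'] [504.3 233.5  -6.2] 0.9
blue ['top'] [503.3 234.2  -6.3] 0.99
blue ['side'] [505.  231.3  -6.3] 0.69
[563.34 -33.5    3.26 121.56]
[[ 0.4 -0.7]
 [-0.4 -0.9]
 [ 0.1 -0.2]
 [-0.4 -0.7]
 [ 0.2 -0.6]
 [-1.1  0.1]
 [-0.3 -0.9]
 [ 0.3  1.5]
 [-0.3 -1.5]
 [ 1.1 -0.7]
 [ 0.1  0.7]]
```

```bash
cat >> h.py <<'E'
from scipy.spatial.transform import Rotation as Ro
def Rt(yaw):
    a=np.radians(yaw); x=np.array([np.cos(a),np.sin(a),0]); z=np.array([0,0,-1.]); return np.c_[x,np.cross(z,x),z]
G=dict(x=.5633,y=-.0335,a=3.26)
def gw(x,y,z,yaw=None):
    a=np.radians(G["a"]); c,s=np.cos(a),np.sin(a)
    return (G["x"]+c*x-s*y,G["y"]+s*x+c*y,z,180+G["a"])
def inc(p,base=None):
    from rig import bot
    if base is None:
        S=bot.read_state(); b=np.array(S["position"]); R=np.array(S["tcp_rot"])
    else: b=np.array(base[:3]); R=Rt(base[3])
    d=R.T@(np.array(p[:3])-b)/.3; w=Ro.from_matrix(R.T@Rt(p[3])).as_rotvec()/np.pi
    return np.round(np.r_[d,w],4).tolist(), round(np.linalg.norm(np.array(p[:3])-b)/.0417,1), round(np.linalg.norm(w)*180/7.16,1)
def gpos():
    from rig import bot
    S=bot.read_state(); a=np.radians(G["a"]); d=np.array(S["position"])-[G["x"],G["y"],0]
    R=np.array(S["tcp_rot"])
    return np.round([1e3*(np.cos(a)*d[0]+np.sin(a)*d[1]),1e3*(-np.sin(a)*d[0]+np.cos(a)*d[1]),1e3*d[2],np.degrees(np.arctan2(R[1,0],R[0,0]))%360-180-G["a"]],1),np.round(S["force"],1),round(S["opening"],3),round(S["time_s"],2)
E
python3 - <<'E'
from h import *
p=gw(.055,0,.16); print(p); print(inc((.445,.266,.21,168))); print(inc(p,(.445,.266,.21,168)))
E
```

```text
(np.float64(0.6182109968326136), np.float64(-0.030372312859522684), 0.16, 183.26)
([-0.9519, -0.6408, 0.0785, 0.0, 0.0, -0.0762], np.float64(8.3), np.float64(1.9))
([-0.7702, -0.8463, 0.1667, 0.0, 0.0, -0.0848], np.float64(8.3), np.float64(2.1))
```

>>> {"method": "move_arm", "body": {"increments": [[-0.952,-0.641,0.078,0,0,-0.076,0],[-0.952,-0.641,0.078,0,0,-0.076,0],[-0.952,-0.641,0.078,0,0,-0.076,0],[-0.952,-0.641,0.078,0,0,-0.076,0],[-0.952,-0.641,0.078,0,0,-0.076,0],[-0.952,-0.641,0.078,0,0,-0.076,0],[-0.952,-0.641,0.078,0,0,-0.076,0],[-0.952,-0.641,0.078,0,0,-0.076,0],[-0.952,-0.641,0.078,0,0,-0.076,0]]}}

```text
time_s: 1.95
position: [0.4478, 0.2617, 0.2101]
tcp_rot: [[-0.977, 0.212, 0.002], [0.212, 0.977, -0.002], [-0.002, -0.001, -1.0]]
force: [0.4, 0.7, 0.1]
opening: 0.401
grasp_force: 0.0
```

>>> {"method": "move_arm", "body": {"increments": [[-0.77,-0.846,0.167,0,0,-0.085,0],[-0.77,-0.846,0.167,0,0,-0.085,0],[-0.77,-0.846,0.167,0,0,-0.085,0],[-0.77,-0.846,0.167,0,0,-0.085,0],[-0.77,-0.846,0.167,0,0,-0.085,0],[-0.77,-0.846,0.167,0,0,-0.085,0],[-0.77,-0.846,0.167,0,0,-0.085,0],[-0.77,-0.846,0.167,0,0,-0.085,0],[-0.77,-0.846,0.167,0,0,-0.085,0],[-0.77,-0.846,0.167,0,0,-0.085,0]]}}

```text
time_s: 2.78
position: [0.6211, -0.0358, 0.1594]
tcp_rot: [[-0.999, -0.052, 0.003], [-0.052, 0.999, -0.002], [-0.003, -0.002, -1.0]]
force: [1.1, 0.4, 0.7]
opening: 0.008
grasp_force: 0.0
```

```bash
python3 -c "
from h import *
print(gpos()); print(inc(gw(.055,0,.142)))"
```

```text
(array([ 57.6,  -5.6, 159.4,  -0.3]), array([1.1, 0.4, 0.7]), 0.008, 2.78)
([0.009, 0.0186, 0.0579, -0.0007, 0.001, -0.0016], np.float64(0.4), np.float64(0.0))
```

>>> {"method": "move_arm", "body": {"increments": [[0.01,0.018,0.033,0,0,0,0],[0.01,0.018,0.047,0,0,0,0],[0.01,0.018,0.06,0,0,0,0],[0.01,0.018,0.067,0,0,0,0],[0.01,0.018,0.073,0,0,0,0],[0.01,0.018,0.073,0,0,0,0]]}}

```text
time_s: 3.28
position: [0.6146, -0.0247, 0.1381]
tcp_rot: [[-0.998, -0.058, -0.0], [-0.058, 0.998, -0.0], [0.0, 0.0, -1.0]]
force: [-0.3, -0.0, 0.1]
opening: 0.007
grasp_force: 0.0
```

>>> {"method": "move_arm", "body": {"increments": [[0,0,0.004,0,0,0,0],[0,0,0.008,0,0,0,0],[0,0,0.012,0,0,0,0],[0,0,0.016,0,0,0,0],[0,0,0.02,0,0,0,0],[0,0,0.02,0,0,0,0]]}}

```text
time_s: 3.78
position: [0.6151, -0.0251, 0.1366]
tcp_rot: [[-0.998, -0.057, 0.002], [-0.057, 0.998, -0.001], [-0.002, -0.001, -1.0]]
force: [-6.5, 2.0, 21.2]
opening: 0.0
grasp_force: 10.5
```

Contact is at TCP z 136.6 mm, so the head top is about 125.6 mm and the gap about 20.6 mm. That calls for T = 28, white and blue, with a lift of about 7.4 mm. I'll place blue first.

```bash
python3 -c "
from h import *
a=np.radians(-6.2); p=(.5043-.038*np.cos(a),.2335-.038*np.sin(a)); print(p)
print(inc((.6151,-.0251,.19,183.3))); print(inc((*p,.09,173.8)))"
```

```text
(np.float64(0.466522263369052), np.float64(0.23760397551682888))
([-0.0004, -0.0002, -0.1782, -0.0002, 0.0006, -0.0001], np.float64(1.3), np.float64(0.0))
([0.4445, 0.9027, 0.1537, -0.0001, 0.0007, 0.0527], np.float64(7.3), np.float64(1.3))
```

>>> {"method": "move_arm", "body": {"increments": [[0,0,-0.14,0,0,0,0],[0.02,0.04,-0.25,0,0,0,0],[0.444,0.903,0.138,0,0,0.053,1],[0.444,0.903,0.138,0,0,0.053,1],[0.444,0.903,0.138,0,0,0.053,1],[0.444,0.903,0.138,0,0,0.053,1],[0.444,0.903,0.138,0,0,0.053,1],[0.444,0.903,0.138,0,0,0.053,1],[0.444,0.903,0.138,0,0,0.053,1],[0.444,0.903,0.138,0,0,0.053,1]]}}

```text
time_s: 4.62
position: [0.4624, 0.2403, 0.0894]
tcp_rot: [[-0.994, 0.107, -0.004], [0.107, 0.994, -0.0], [0.004, -0.001, -1.0]]
force: [0.1, -0.5, 0.0]
opening: 0.527
grasp_force: 0.0
```

```bash
python3 -c "
from h import *
print(gpos()); print(inc((.4665,.2376,.014,173.8)))"
```

```text
(array([-85.2, 279.1,  89.4,  -9.4]), array([ 0.1, -0.5,  0. ]), 0.527, 4.62)
([-0.0156, -0.0074, 0.2512, -0.0002, -0.0013, 0.0004], np.float64(1.8), np.float64(0.0))
```

>>> {"method": "move_arm", "body": {"increments": [[0,0,0,0,0,0,1],[0,0,0,0,0,0,1],[0,0,0,0,0,0,1],[0,0,0.13,0,0,0,1],[0,0,0.25,0,0,0,1],[0,0,0.25,0,0,0,1],[0,0,0.25,0,0,0,1]]}}

```text
time_s: 5.2
position: [0.4681, 0.2364, 0.015]
tcp_rot: [[-0.994, 0.112, 0.0], [0.112, 0.994, -0.0], [-0.0, -0.0, -1.0]]
force: [0.4, 0.2, -0.0]
opening: 0.983
grasp_force: 0.0
```

>>> {"method": "move_arm", "body": {"increments": [[0,0,0,0,0,0,0],[0,0,0,0,0,0,0],[0,0,0,0,0,0,0],[0,0,0,0,0,0,0],[0,0,0,0,0,0,0],[0,0,0,0,0,0,0],[0,0,0,0,0,0,0],[0,0,0,0,0,0,0]]}}

```text
time_s: 5.87
position: [0.4663, 0.2377, 0.0159]
tcp_rot: [[-0.994, 0.109, 0.0], [0.109, 0.994, 0.0], [-0.0, 0.0, -1.0]]
force: [-0.5, 0.5, -0.2]
opening: 0.477
grasp_force: 0.0
```

```bash
python3 -c "
from h import *
print(gpos()); p=gw(-.105,0,.10); print(p); print(inc((.4665,.2376,.1,173.8))); print(inc(p))"
```

```text
(array([-81.5, 276.3,  15.9,  -9.5]), array([-0.5,  0.5, -0.2]), 0.477, 5.87)
(np.float64(0.4584699151377378), np.float64(-0.03947103908636579), 0.1, 183.26)
([-0.0008, -0.0003, -0.2804, 0.0, 0.0, -0.0003], np.float64(2.0), np.float64(0.0))
([-0.075, -0.9213, -0.2804, 0.0, 0.0, -0.0529], np.float64(6.9), np.float64(1.3))
```

>>> {"method": "move_arm", "body": {"increments": [[0,0,0,0,0,0,0],[0,0,0,0,0,0,0],[0,0,0,0,0,0,0],[0,0,-0.13,0,0,0,0],[0,0,-0.28,0,0,0,0],[0,0,-0.28,0,0,0,0]]}}

```text
time_s: 6.37
position: [0.4695, 0.2387, 0.1042]
tcp_rot: [[-0.994, 0.109, 0.009], [0.109, 0.994, 0.002], [-0.008, 0.003, -1.0]]
force: [1.9, -0.5, -0.9]
opening: 0.458
grasp_force: 30.0
```

```bash
python3 -c "
from h import *
from rig import bot
print(gpos(),bot.read_state()['grasp_force']); print(inc(gw(-.105,0,.10)))"
```

```text
(array([-78.2, 277.1, 104.2,  -9.5]), array([ 1.9, -0.5, -0.9]), 0.458, 6.37) 29.999280273914337
([-0.0644, -0.9258, 0.0114, 0.0008, 0.0027, -0.0529], np.float64(6.7), np.float64(1.3))
```

>>> {"method": "move_arm", "body": {"increments": [[-0.075,-0.921,0,0,0,-0.053,0],[-0.075,-0.921,0,0,0,-0.053,0],[-0.075,-0.921,0,0,0,-0.053,0],[-0.075,-0.921,0,0,0,-0.053,0],[-0.075,-0.921,0,0,0,-0.053,0],[-0.075,-0.921,0,0,0,-0.053,0],[-0.075,-0.921,0,0,0,-0.053,0],[-0.075,-0.921,0,0,0,-0.053,0],[-0.075,-0.921,0,0,0,-0.053,0],[-0.075,-0.921,0,0,0,-0.053,0]]}}

```text
time_s: 7.2
position: [0.4577, -0.039, 0.0994]
tcp_rot: [[-0.998, -0.056, -0.001], [-0.056, 0.998, 0.001], [0.001, 0.001, -1.0]]
force: [-0.2, 0.0, -0.9]
opening: 0.463
grasp_force: 30.0
```

>>> {"method": "move_arm", "body": {"increments": [[0,0,0,0,0,0,0],[0,0,0,0,0,0,0],[0,0,0,0,0,0,0],[0,0,0,0,0,0,0]]}}

```text
time_s: 7.53
position: [0.4584, -0.0384, 0.0997]
tcp_rot: [[-0.998, -0.059, -0.0], [-0.059, 0.998, 0.0], [0.0, 0.0, -1.0]]
force: [0.1, -0.3, -2.5]
opening: 0.458
grasp_force: 30.0
```

Run:
```python
from h import *
from rig import viewer
print(gpos()); print(inc(gw(-.105,0,.054)))
D={c:viewer.capture(c) for c in("top","side")}
a=D["side"]["image"][140:260,230:390]; b=D["top"]["image"][130:270,270:390]
cv2.imwrite("pics/p1.png",np.vstack([cv2.resize(a,(400,300),interpolation=2),cv2.resize(b,(257,300),interpolation=2)] if 0 else [np.hstack([cv2.resize(a,(440,330),interpolation=2),cv2.resize(b,(283,330),interpolation=2)])]))
```

```text
(array([-1.05e+02,  1.10e+00,  9.97e+01,  1.00e-01]), array([ 0.1, -0.3, -2.5]), 0.458, 7.53)
([-0.0, -0.0036, 0.1525, 0.0, -0.0001, 0.0007], np.float64(1.1), np.float64(0.0))
```

View pics/p1.png

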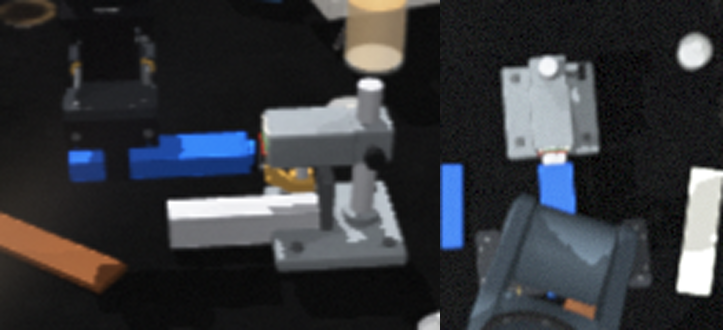

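The side picture shows blue held level, in line with the bed and with its front end short of the head. Now I lower it onto the bed.

>>> {"method": "move_arm", "body": {"increments": [[0,-0.004,0.1,0,0,0,0],[0,-0.004,0.147,0,0,0,0],[0,-0.004,0.16,0,0,0,0],[0,-0.004,0.166,0,0,0,0],[0,-0.004,0.166,0,0,0,0]]}}

```text
time_s: 8.05
position: [0.4575, -0.0402, 0.0501]
tcp_rot: [[-0.998, -0.057, -0.002], [-0.057, 0.998, 0.001], [0.002, 0.001, -1.0]]
force: [-1.1, 0.8, 0.2]
opening: 0.452
grasp_force: 30.0
```

>>> {"method": "move_arm", "body": {"increments": [[-0.027,0,0,0,0,0,0],[-0.054,0,0,0,0,0,0],[-0.08,0,0,0,0,0,0],[-0.107,0,0,0,0,0,0],[-0.133,0,0,0,0,0,0],[-0.16,0,0,0,0,0,0],[-0.18,0,0,0,0,0,0],[-0.2,0,0,0,0,0,0],[-0.207,0,0,0,0,0,0],[-0.207,0,0,0,0,0,0]]}}

```text
time_s: 8.88
position: [0.5177, -0.0362, 0.0508]
tcp_rot: [[-0.998, -0.058, -0.008], [-0.058, 0.998, 0.001], [0.008, 0.002, -1.0]]
force: [-7.3, -0.2, 11.7]
opening: 0.455
grasp_force: 30.0
```

>>> {"method": "move_arm", "body": {"increments": [[-0.005,0,0,0,0,0,0],[-0.01,0,0,0,0,0,0],[-0.015,0,0,0,0,0,0],[-0.02,0,0,0,0,0,0],[-0.024,0,0,0,0,0,0],[-0.024,0,0,0,0,0,0]]}}

```text
time_s: 9.38
position: [0.5232, -0.0356, 0.0508]
tcp_rot: [[-0.998, -0.058, -0.011], [-0.058, 0.998, 0.002], [0.011, 0.003, -1.0]]
force: [-10.4, -0.7, 13.8]
opening: 0.457
grasp_force: 30.0
```

```bash
python3 -c "
from h import *
print(gpos())"
```

```text
(array([-40.2,   0.1,  50.8,   0.1]), array([-10.4,  -0.7,  13.8]), 0.457, 9.38)
```

>>> {"method": "move_arm", "body": {"increments": [[0,0,-0.008,0,0,0,0],[-0.005,0,-0.008,0,0,0,0],[-0.01,0,-0.008,0,0,0,0],[-0.015,0,-0.008,0,0,0,0],[-0.015,0,-0.008,0,0,0,0]]}}

```text
time_s: 9.8
position: [0.5249, -0.0355, 0.0509]
tcp_rot: [[-0.998, -0.058, -0.017], [-0.058, 0.998, 0.003], [0.017, 0.004, -1.0]]
force: [-12.6, -4.4, 1.4]
opening: 0.455
grasp_force: 30.0
```

```bash
python3 -c "
from h import *
print(gpos())"
```

```text
(array([-38.4,   0.1,  50.9,   0.1]), array([-12.6,  -4.4,   1.4]), 0.455, 9.8)
```

>>> {"method": "move_arm", "body": {"increments": [[0,0,0,0,0,0,0.55],[0,0,0,0,0,0,0.8],[0,0,0,0,0,0,0.8],[0,0,0,0,0,0,0.8],[0.02,0,-0.1,0,0,0,0.8],[0.2,0,-0.23,0,0,0,0.8],[0.25,0,-0.23,0,0,0,0.8],[0.25,0,-0.23,0,0,0,0.8],[0.25,0,-0.23,0,0,0,0.8]]}}

```text
time_s: 10.55
position: [0.4567, -0.0406, 0.1225]
tcp_rot: [[-0.998, -0.056, 0.002], [-0.056, 0.998, -0.0], [-0.002, -0.001, -1.0]]
force: [0.3, -0.5, 0.6]
opening: 0.796
grasp_force: 0.0
```

Run:
```python
from h import *
from rig import viewer
print(gpos())
D={c:viewer.capture(c) for c in("top","side")}
a=D["side"]["image"][150:240,230:390]; b=D["top"]["image"][130:270,270:390]
cv2.imwrite("pics/p2.png",np.hstack([cv2.resize(a,(480,270),interpolation=2),cv2.resize(b,(231,270),interpolation=2)]))
import pickle; pickle.dump(D,open("d1.pkl","wb"))
```

```text
(array([-106.8,   -1. ,  122.5,   -0. ]), array([ 0.3, -0.5,  0.6]), 0.796, 10.55)
```

View pics/p2.png

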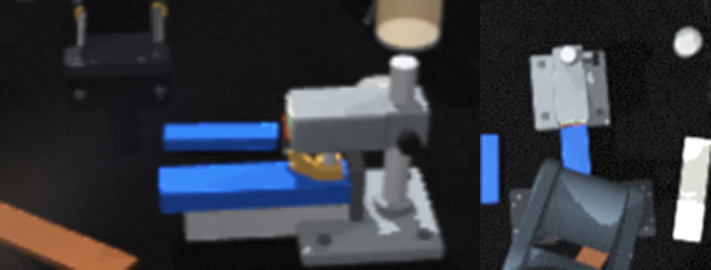

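Blue lies flat on the bed with its far end at the stop, overhanging about 20 mm in front. White is next.

```bash
python3 -c "
from h import *
a=np.radians(-9); p=(.4948-.038*np.cos(a),-.2208-.038*np.sin(a)); print(p)
print(inc((*p,.07,171)))"
```

```text
(np.float64(0.45726784305738477), np.float64(-0.21485549032847123))
([0.04, -0.5772, 0.1733, -0.0003, 0.0011, 0.0681], np.float64(4.3), np.float64(1.7))
```

>>> {"method": "move_arm", "body": {"increments": [[0.04,-0.577,0.173,0,0,0.068,1],[0.04,-0.577,0.173,0,0,0.068,1],[0.04,-0.577,0.173,0,0,0.068,1],[0.04,-0.577,0.173,0,0,0.068,1],[0.04,-0.577,0.173,0,0,0.068,1],[0.04,-0.577,0.173,0,0,0.068,1],[0.04,-0.577,0.173,0,0,0.068,1],[0.04,-0.577,0.173,0,0,0.068,1],[0.04,-0.577,0.173,0,0,0.068,1]]}}

```text
time_s: 11.4
position: [0.4552, -0.2125, 0.0696]
tcp_rot: [[-0.988, 0.154, -0.001], [0.154, 0.988, 0.001], [0.001, 0.001, -1.0]]
force: [0.1, 0.4, -0.1]
opening: 0.998
grasp_force: 0.0
```

```bash
python3 -c "
from h import *
print(inc((.4573,-.2149,.0125,171)))"
```

```text
([-0.0084, -0.0071, 0.1902, 0.0002, -0.0003, 0.0008], np.float64(1.4), np.float64(0.0))
```

>>> {"method": "move_arm", "body": {"increments": [[-0.006,-0.006,0.1,0,0,0,1],[-0.006,-0.006,0.17,0,0,0,1],[-0.006,-0.006,0.188,0,0,0,1],[-0.006,-0.006,0.188,0,0,0,1],[-0.006,-0.006,0.188,0,0,0,1],[-0.006,-0.006,0.188,0,0,0,1]]}}

```text
time_s: 11.9
position: [0.4572, -0.2158, 0.0139]
tcp_rot: [[-0.988, 0.155, 0.001], [0.155, 0.988, -0.001], [-0.001, -0.001, -1.0]]
force: [0.2, -0.3, 0.8]
opening: 0.999
grasp_force: 0.0
```

>>> {"method": "move_arm", "body": {"increments": [[0,0,0.005,0,0,0,0.5],[0,0,0.005,0,0,0,0],[0,0,0.005,0,0,0,0],[0,0,0.005,0,0,0,0],[0,0,0.005,0,0,0,0],[0,0,0.005,0,0,0,0],[0,0,0.005,0,0,0,0],[0,0,0.005,0,0,0,0],[0,0,0.005,0,0,0,0],[0,0,0.005,0,0,0,0]]}}

```text
time_s: 12.73
position: [0.4566, -0.2162, 0.0115]
tcp_rot: [[-0.988, 0.156, -0.0], [0.156, 0.988, 0.0], [0.0, 0.0, -1.0]]
force: [-0.7, 0.1, 0.1]
opening: 0.457
grasp_force: 30.0
```

>>> {"method": "move_arm", "body": {"increments": [[0,0,0,0,0,0,0],[0,0,0,0,0,0,0],[0,0,0,0,0,0,0]]}}

```text
time_s: 12.98
position: [0.4566, -0.2162, 0.0115]
tcp_rot: [[-0.988, 0.156, -0.0], [0.156, 0.988, 0.0], [0.0, 0.0, -1.0]]
force: [0.4, 0.7, -0.1]
opening: 0.458
grasp_force: 30.0
```

```bash
python3 -c "
from h import *
print(gpos());p=gw(-.105,0,.12);print(inc((.4573,-.2149,.12,171)),inc(p))"
```

```text
(array([-116.9, -176.4,   11.5,  -12.2]), array([ 0.4,  0.7, -0.1]), 0.458, 12.98)
([-0.0014, 0.0048, -0.3616, 0.0, -0.0001, 0.0002], np.float64(2.6), np.float64(0.0)) ([0.0859, 0.583, -0.3615, 0.0, -0.0001, -0.068], np.float64(5.0), np.float64(1.7))
```

>>> {"method": "move_arm", "body": {"increments": [[0,0,-0.13,0,0,0,0],[0,0,-0.26,0,0,0,0],[0.086,0.583,-0.361,0,0,-0.068,0],[0.086,0.583,-0.361,0,0,-0.068,0],[0.086,0.583,-0.361,0,0,-0.068,0],[0.086,0.583,-0.361,0,0,-0.068,0],[0.086,0.583,-0.361,0,0,-0.068,0],[0.086,0.583,-0.361,0,0,-0.068,0],[0.086,0.583,-0.361,0,0,-0.068,0],[0.086,0.583,-0.361,0,0,-0.068,0]]}}

```text
time_s: 13.82
position: [0.459, -0.0403, 0.1198]
tcp_rot: [[-0.998, -0.057, 0.001], [-0.057, 0.998, -0.001], [-0.001, -0.001, -1.0]]
force: [-0.1, 0.1, -0.3]
opening: 0.459
grasp_force: 30.0
```

>>> {"method": "move_arm", "body": {"increments": [[0,0,0,0,0,0,0],[0,0,0,0,0,0,0],[0,0,0,0,0,0,0],[0,0,0,0,0,0,0]]}}

```text
time_s: 14.15
position: [0.4585, -0.0403, 0.1197]
tcp_rot: [[-0.998, -0.055, -0.0], [-0.055, 0.998, 0.0], [0.0, 0.0, -1.0]]
force: [-0.1, 0.5, 0.3]
opening: 0.454
grasp_force: 30.0
```

Run:
```python
from h import *
from rig import viewer
print(gpos()); print(inc(gw(-.105,0,.0665)))
D={c:viewer.capture(c) for c in("top","side")}
a=D["side"]["image"][120:240,230:390]; b=D["top"]["image"][130:270,270:390]
cv2.imwrite("pics/p3.png",np.hstack([cv2.resize(a,(480,360),interpolation=2),cv2.resize(b,(308,360),interpolation=2)]))
```

```text
(array([-1.050e+02, -8.000e-01,  1.197e+02, -1.000e-01]), array([-0.1,  0.5,  0.3]), 0.454, 14.15)
([0.0, 0.0028, 0.1772, 0.0, -0.0001, -0.0005], np.float64(1.3), np.float64(0.0))
```

View pics/p3.png

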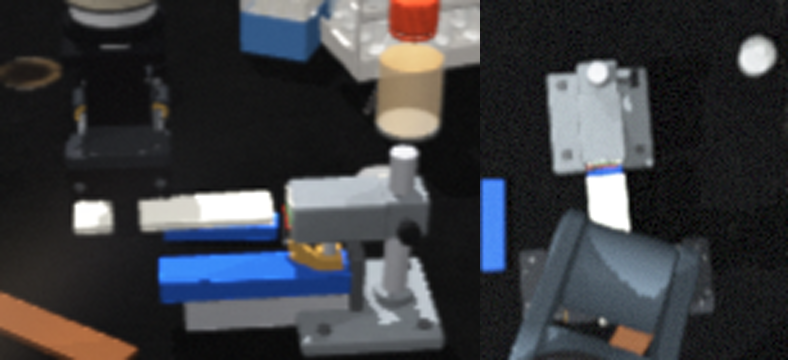

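White is held level over blue and aligned. I lower it onto blue and slide it in.

>>> {"method": "move_arm", "body": {"increments": [[0,0.003,0.1,0,0,0,0],[0,0.003,0.16,0,0,0,0],[0,0.003,0.172,0,0,0,0],[0,0.003,0.177,0,0,0,0],[0,0.003,0.177,0,0,0,0]]}}

```text
time_s: 14.67
position: [0.4579, -0.0385, 0.0669]
tcp_rot: [[-0.998, -0.057, -0.001], [-0.057, 0.998, 0.0], [0.001, 0.0, -1.0]]
force: [-0.7, 0.3, -0.8]
opening: 0.455
grasp_force: 30.0
```

```bash
python3 -c "
from h import *
print(gpos())"
```

```text
(array([-105.5,    1. ,   66.9,    0. ]), array([-0.7,  0.3, -0.8]), 0.455, 14.67)
```

>>> {"method": "move_arm", "body": {"increments": [[-0.027,0,0.002,0,0,0,0],[-0.054,0,0.002,0,0,0,0],[-0.08,0,0.002,0,0,0,0],[-0.107,0,0.002,0,0,0,0],[-0.133,0,0.002,0,0,0,0],[-0.16,0,0.002,0,0,0,0],[-0.18,0,0.002,0,0,0,0],[-0.2,0,0.002,0,0,0,0],[-0.207,0,0.002,0,0,0,0],[-0.207,0,0.002,0,0,0,0]]}}

```text
time_s: 15.5
position: [0.5202, -0.0346, 0.0665]
tcp_rot: [[-0.998, -0.058, -0.002], [-0.058, 0.998, 0.001], [0.002, 0.001, -1.0]]
force: [-3.8, 2.2, 5.1]
opening: 0.455
grasp_force: 30.3
```

```bash
python3 -c "
from h import *
print(gpos())"
```

```text
(array([-43.1,   1.4,  66.5,   0. ]), array([-3.8,  2.2,  5.1]), 0.455, 15.5)
```

>>> {"method": "move_arm", "body": {"increments": [[-0.005,0,-0.003,0,0,0,0],[-0.01,0,-0.003,0,0,0,0],[-0.015,0,-0.003,0,0,0,0],[-0.02,0,-0.003,0,0,0,0],[-0.025,0,-0.003,0,0,0,0],[-0.03,0,-0.003,0,0,0,0],[-0.03,0,-0.003,0,0,0,0]]}}

```text
time_s: 16.08
position: [0.5245, -0.0344, 0.0665]
tcp_rot: [[-0.998, -0.057, -0.011], [-0.057, 0.998, 0.001], [0.011, 0.002, -1.0]]
force: [-10.5, -3.6, 5.5]
opening: 0.456
grasp_force: 30.5
```

```bash
python3 -c "
from h import *
print(gpos())"
```

```text
(array([-38.8,   1.3,  66.5,   0. ]), array([-10.5,  -3.6,   5.5]), 0.456, 16.08)
```

>>> {"method": "move_arm", "body": {"increments": [[0,0,0,0,0,0,0.55],[0,0,0,0,0,0,0.8],[0,0,0,0,0,0,0.8],[0,0,0,0,0,0,0.8],[0.02,0,-0.1,0,0,0,0.8],[0.25,0,-0.15,0,0,0,0.3],[0.28,0,-0.15,0,0,0,0],[0.28,0,-0.15,0,0,0,0],[0.28,0,-0.15,0,0,0,0],[0.28,0,-0.15,0,0,0,0]]}}

```text
time_s: 16.92
position: [0.4474, -0.0399, 0.1125]
tcp_rot: [[-0.998, -0.057, 0.004], [-0.057, 0.998, -0.001], [-0.004, -0.001, -1.0]]
force: [0.2, -0.6, -0.7]
opening: 0.505
grasp_force: 0.0
```

Run:
```python
from h import *
from rig import viewer
print(gpos()); print(inc(gw(-.115,0,.049)))
D={c:viewer.capture(c) for c in("top","side")}
a=D["side"]["image"][150:240,270:390]; b=D["top"]["image"][145:235,280:350]
cv2.imwrite("pics/p4.png",np.hstack([cv2.resize(a,(480,360),interpolation=2),cv2.resize(b,(280,360),interpolation=2)]))
```

```text
(array([-116.1,    0.2,  112.5,   -0. ]), array([ 0.2, -0.6, -0.7]), 0.505, 16.92)
([-0.0029, -0.0002, 0.2118, -0.0004, 0.0011, -0.0001], np.float64(1.5), np.float64(0.0))
```

View pics/p4.png

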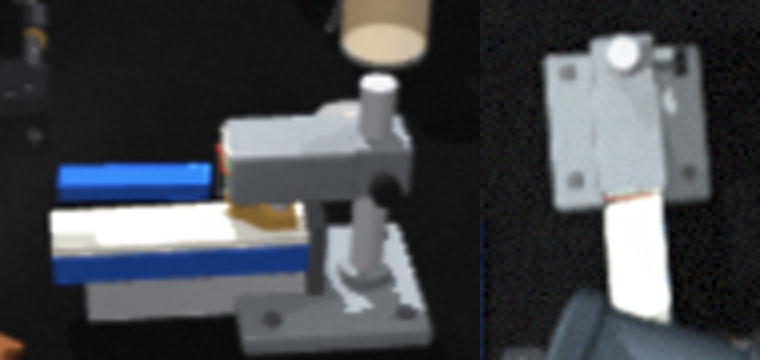

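White is on blue and both rear ends are flush. The foot is lifted. Next I push both rear ends with closed fingers to make sure they sit against the stop.

>>> {"method": "move_arm", "body": {"increments": [[0,0,0.1,0,0,0,0],[0,0,0.21,0,0,0,0],[0,0,0.21,0,0,0,0],[0,0,0.21,0,0,0,0],[0,0,0.21,0,0,0,0],[0,0,0.21,0,0,0,0],[-0.03,0,0.21,0,0,0,0],[-0.05,0,0.21,0,0,0,0],[-0.05,0,0.21,0,0,0,0]]}}

```text
time_s: 17.77
position: [0.4641, -0.0393, 0.0505]
tcp_rot: [[-0.998, -0.057, 0.006], [-0.057, 0.998, -0.002], [-0.006, -0.002, -1.0]]
force: [0.9, 0.1, -0.3]
opening: 0.006
grasp_force: 0.0
```

```bash
python3 -c "
from h import *
print(gpos())"
```

```text
(array([-99.4,  -0.1,  50.5,   0. ]), array([ 0.9,  0.1, -0.3]), 0.006, 17.77)
```

>>> {"method": "move_arm", "body": {"increments": [[-0.007,0,0,0,0,0,0],[-0.014,0,0,0,0,0,0],[-0.021,0,0,0,0,0,0],[-0.028,0,0,0,0,0,0],[-0.034,0,0,0,0,0,0],[-0.04,0,0,0,0,0,0],[-0.045,0,0,0,0,0,0],[-0.045,0,0,0,0,0,0]]}}

```text
time_s: 18.43
position: [0.4712, -0.0374, 0.0488]
tcp_rot: [[-0.998, -0.058, -0.006], [-0.058, 0.998, 0.001], [0.006, 0.001, -1.0]]
force: [-5.3, -2.3, 3.1]
opening: 0.007
grasp_force: 2.7
```

```bash
python3 -c "
from h import *
print(gpos())"
```

```text
(array([-92.2,   1.3,  48.8,   0.1]), array([-5.3, -2.3,  3.1]), 0.007, 18.43)
```

>>> {"method": "move_arm", "body": {"increments": [[-0.007,0,0,0,0,0,0],[-0.014,0,0,0,0,0,0],[-0.02,0,0,0,0,0,0],[-0.02,0,0,0,0,0,0],[-0.02,0,0,0,0,0,0]]}}

```text
time_s: 18.85
position: [0.4712, -0.0367, 0.0485]
tcp_rot: [[-0.998, -0.059, -0.019], [-0.059, 0.998, 0.003], [0.018, 0.004, -1.0]]
force: [-15.0, -8.8, 10.3]
opening: 0.002
grasp_force: 7.9
```

```bash
python3 -c "
from h import *
print(gpos())"
```

```text
(array([-92.1,   2. ,  48.5,   0.1]), array([-15. ,  -8.8,  10.3]), 0.002, 18.85)
```

>>> {"method": "move_arm", "body": {"increments": [[0.04,0,0,0,0,0,0],[0.04,0,-0.033,0,0,0,0],[0.04,0,-0.066,0,0,0,0],[0.04,0,-0.066,0,0,0,0],[0.02,0,-0.066,0,0,0,0],[0.01,0,-0.066,0,0,0,0],[0.005,0,-0.066,0,0,0,0],[0,0,-0.066,0,0,0,0],[0,0,-0.066,0,0,0,0]]}}

```text
time_s: 19.6
position: [0.4717, -0.0365, 0.0684]
tcp_rot: [[-0.998, -0.06, -0.019], [-0.06, 0.998, 0.002], [0.019, 0.003, -1.0]]
force: [-15.9, -8.2, 13.2]
opening: 0.005
grasp_force: 8.1
```

```bash
python3 -c "
from h import *
print(gpos())"
```

```text
(array([-91.6,   2.2,  68.4,   0.2]), array([-15.9,  -8.2,  13.2]), 0.005, 19.6)
```

>>> {"method": "move_arm", "body": {"increments": [[0.08,0,0,0,0,0,0],[0.08,0,-0.1,0,0,0,0],[0.08,0,-0.24,0,0,0,0],[0.1,0.2,-0.4,0,0,0,0],[0.1,0.8,-0.4,0,0,0,0],[0.1,0.8,-0.4,0,0,0,0],[0.1,0.8,-0.4,0,0,0,0],[0.1,0.8,-0.4,0,0,0,0],[0.1,0.8,-0.4,0,0,0,0],[0.1,0.8,-0.4,0,0,0,0]]}}

```text
time_s: 20.43
position: [0.4367, 0.2075, 0.19]
tcp_rot: [[-0.998, -0.064, 0.004], [-0.064, 0.998, 0.004], [-0.004, 0.004, -1.0]]
force: [0.4, -0.0, -0.5]
opening: 0.006
grasp_force: 0.0
```

Run:
```python
from h import *
from rig import viewer
D={c:viewer.capture(c) for c in("top","side")}
a=D["side"]["image"][150:240,270:390]; b=D["top"]["image"][145:235,280:350]
cv2.imwrite("pics/p5.png",np.hstack([cv2.resize(a,(480,360),interpolation=2),cv2.resize(b,(280,360),interpolation=2)]))
# measured visible edge directions of white plate (top): fit lines at z=.063
m=mask(D["top"]["image"],"white"); n,l,s,c=cv2.connectedComponentsWithStats(m)
k=1+np.argmin(np.hypot(*(c[1:]-(322,212)).T)+1e3*(s[1:,4]<150)); print(s[k],c[k])
ys=np.arange(s[k][1]+5,s[k][1]+s[k][3]-4); L=[];R=[]
for y in ys:
    x=np.where(l[y]==k)[0]; L.append((x.min()-.5,y)); R.append((x.max()+.5,y))
for e in(L,R):
    P=onplane(D["top"],e,.063); q=np.polyfit(P[:,0],P[:,1],1); print("edge angle",np.degrees(np.arctan(q[0])),"y at x=.52",np.polyval(q,.52))
a=np.radians(G["a"])
for y in(20,-20):
    w=gw(-.04,y/1e3,.063); print("expect",w[1]+np.tan(a)*(.52-w[0]))
```

```text
[298 160  29  72 863] [315.18539977 197.61645423]
edge angle 16.71058220456845 y at x=.52 -0.021557806529185847
edge angle 10.63946890961429 y at x=.52 -0.05793958917797411
expect -0.01593391665684641
expect -0.05599875115086063
```

View pics/p5.png

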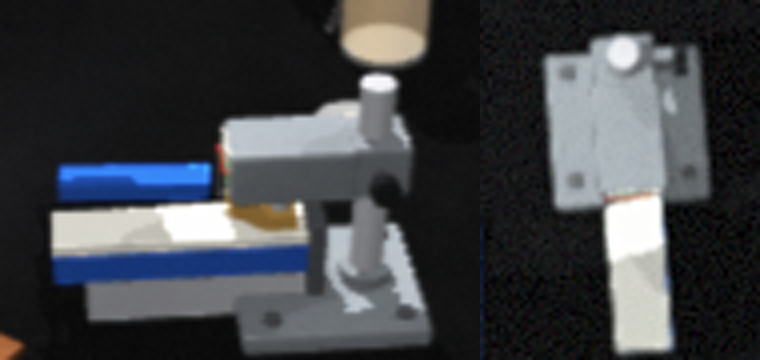

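Both plates are seated and the lower part of the pointer has moved, but a thin blue fringe shows on the right in the top view, so I'll measure the lateral offset and squareness.

Run:
```python
from h import *
from rig import viewer
D=viewer.capture("top"); im=D["image"].astype(float)
blue=im[:,:,0]-im[:,:,2]; red=im[:,:,2]
def edges(ch,y,x0,x1,frac=.5):
    r=ch[y,x0:x1]; hi=np.percentile(r,80); t=hi*frac; i=np.where(r>t)[0]; a,b=i[0],i[-1]
    return x0+a-(r[a]-t)/max(r[a]-r[a-1],1e-6), x0+b+(r[b]-t)/max(r[b]-r[b+1],1e-6)
ys=np.arange(200,230); E=np.array([edges(red,y,305,345) for y in ys])
a=np.radians(G["a"]);c,s=np.cos(a),np.sin(a)
for k in(0,1):
    P=onplane(D,np.c_[E[:,k],ys],.063); d=P[:,:2]-[G["x"],G["y"]]
    gx=c*d[:,0]+s*d[:,1]; gy=-s*d[:,0]+c*d[:,1]; q=np.polyfit(gx,gy,1); print("white side",k,"yaw rel",np.degrees(q[0]),"y at x=-40: ",1e3*np.polyval(q,-.04))
for y in(200,208,216,224): print(y,im[y,310:336].astype(int)[-12:].tolist())
# rear end
col=red[215:245,317:328].mean(1); print(np.round(col))
print(proj(D,[gw(-.08,0,.063)[:3],gw(-.08,-.02,.055)[:3],gw(0,-.02,.055)[:3]]))
```

```text
white side 0 yaw rel 0.964097088177742 y at x=-40:  22.47045487016389
white side 1 yaw rel -0.15660121382109352 y at x=-40:  -20.225296934474102
200 [[253, 255, 255], [175, 172, 166], [57, 42, 37], [17, 16, 18], [0, 2, 0], [18, 18, 19], [19, 15, 12], [19, 20, 25], [12, 17, 8], [2, 10, 8], [13, 17, 12], [13, 6, 15]]
208 [[187, 197, 197], [182, 189, 186], [99, 100, 97], [29, 29, 27], [16, 18, 23], [17, 18, 17], [14, 20, 15], [17, 16, 16], [7, 3, 14], [26, 27, 28], [11, 12, 13], [21, 16, 13]]
216 [[183, 190, 188], [183, 183, 180], [163, 144, 132], [84, 69, 58], [21, 19, 18], [9, 11, 10], [3, 0, 6], [27, 20, 25], [3, 8, 4], [3, 4, 11], [21, 21, 19], [16, 11, 12]]
224 [[201, 209, 210], [202, 213, 209], [192, 200, 198], [115, 111, 108], [42, 30, 24], [3, 3, 7], [4, 3, 0], [23, 25, 20], [9, 5, 5], [19, 21, 17], [9, 14, 11], [25, 22, 26]]
[180. 182. 187. 194. 200. 201. 201. 200. 199. 199. 200. 201. 201. 203.
 205. 209. 197. 133.  57.  18.  15.  18.  18.  21.  21.  20.  21.  21.
  19.  20.]
[[320.88290185 231.69390718]
 [327.59385875 231.27890815]
 [325.44863675 204.47462208]]
```

Run:
```python
from h import *
from rig import viewer
import pickle
A=pickle.load(open("d0.pkl","rb"))["side"]; B1=pickle.load(open("d1.pkl","rb"))["side"]; B=viewer.capture("side")
t=[]
for d in(A,B1,B):
    im=d["image"][175:215,312:352]; h=cv2.cvtColor(im,cv2.COLOR_BGR2HSV)
    for nm,lo,hi in(("red",(0,120,60),(9,255,255)),("green",(40,60,40),(85,255,255)),("brass",(11,100,60),(24,255,255))):
        y,x=np.where(cv2.inRange(h,lo,hi)); print(nm,len(x),round(x.mean()+312,1),round(y.mean()+175,1),y.min()+175,y.max()+175) if len(x) else print(nm,0)
    t.append(cv2.resize(im,(260,400),interpolation=2))
cv2.imwrite("pics/p6.png",np.hstack(t))
for z in(0,.0074): print(proj(B,[gw(.055,-.013,.035+.0206+z)[:3]]))
```

```text
red 8 324.5 191.5 188 195
green 2 325.5 189.5 188 191
brass 124 334.8 204.8 200 209
red 8 324.5 191.5 188 195
green 2 325.5 189.5 188 191
brass 115 334.9 204.9 200 209
red 7 324.6 188.9 186 192
green 0
brass 77 335.2 203.4 193 207
[[336.3781843  209.28391039]]
[[336.45533948 206.86240826]]
```

View pics/p6.png

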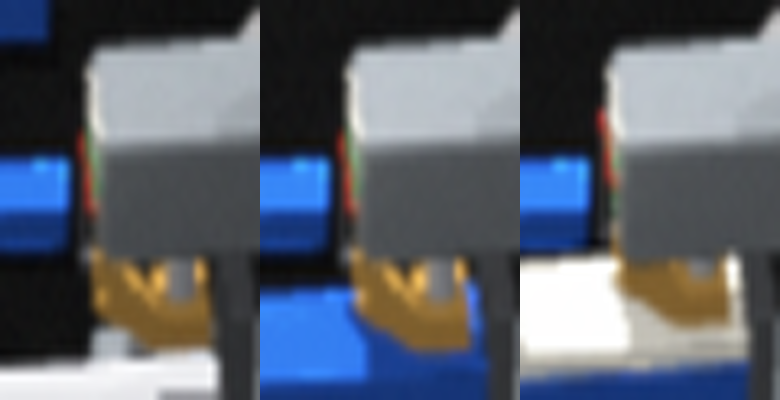

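The red pointer rose 2.6 px, where 7.4 mm of lift should give 2.4 px. Blue alone had not lifted the foot, so the gap is at least about 20 mm. Both agree with the touch, so I'm handing in.

```bash
python3 -c "
from rig import workorder; print(workorder.hand_in())"
```

```text
the job is handed in; nothing more can be done
None
```

I handed the job in at about 21 s: the blue 20 mm plate is below and the white 8 mm plate on top, both pushed to the stop, lifting the foot about 7.4 mm (by touch and from the pictures), inside the green band; yellow was left on the worktop.

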